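# Put the barber's scissors away in the trays that fit them

### The job

Put the four pairs of scissors away: carry each pair to the tray made for its length (the shortest scissors to the shortest tray, and so on up to the longest) and lay it flat on the tray's floor, lengthwise and in the middle, either way round, all inside the rim. Lower the scissors into the trays rather than dropping them, and leave the comb and the razor where they lie.

Things in the scene. Friction and masses are not known exactly. Their poses are not given: they have to be found in the camera images.
- scissors_a_mid (a point): The shortest of four closed gold barber's scissors with brown finger rings, flat on the desk: 120 mm long, 57 mm wide over the rings, blades 8 mm thick. Point: its middle, half-way up, in the pivot block (16 wide, 12 high, 34 mm long), where to grip across the blades. x lengthwise from rings to tips, z up; lies along world y (within 0.2 rad), rings left or right; 20 to 70 g.
- tray_a: The shortest of four black open trays with grey floor, fixed to the desk: inside 140 by 80 mm, outside 148 by 88 mm; floor 3 mm, rim 13 mm above the desk; each long wall has a 70 mm gap at its middle for fingers. For the 120 mm scissors. Origin: centre of its underside, on the desk; x lengthwise, z up; lies along world y (within 0.1 rad).
- scissors_b_mid (a point): The second shortest of four closed gold barber's scissors with brown finger rings, flat on the desk: 145 mm long, 59 mm wide over the rings, blades 8 mm thick. Point: its middle, half-way up, in the pivot block (16 wide, 12 high, 34 mm long), where to grip across the blades. x lengthwise from rings to tips, z up; lies along world y (within 0.2 rad), rings left or right; 20 to 70 g.
- tray_b: The second shortest of four black open trays with grey floor, fixed to the desk: inside 165 by 80 mm, outside 173 by 88 mm; floor 3 mm, rim 13 mm above the desk; each long wall has a 70 mm gap at its middle for fingers. For the 145 mm scissors. Origin: centre of its underside, on the desk; x lengthwise, z up; lies along world y (within 0.1 rad).
- scissors_c_mid (a point): The second longest of four closed gold barber's scissors with brown finger rings, flat on the desk: 170 mm long, 61 mm wide over the rings, blades 8 mm thick. Point: its middle, half-way up, in the pivot block (16 wide, 12 high, 34 mm long), where to grip across the blades. x lengthwise from rings to tips, z up; lies along world y (within 0.2 rad), rings left or right; 20 to 70 g.
- tray_c: The second longest of four black open trays with grey floor, fixed to the desk: inside 190 by 80 mm, outside 198 by 88 mm; floor 3 mm, rim 13 mm above the desk; each long wall has a 70 mm gap at its middle for fingers. For the 170 mm scissors. Origin: centre of its underside, on the desk; x lengthwise, z up; lies along world y (within 0.1 rad).
- scissors_d_mid (a point): The longest of four closed gold barber's scissors with brown finger rings, flat on the desk: 195 mm long, 63 mm wide over the rings, blades 8 mm thick. Point: its middle, half-way up, in the pivot block (16 wide, 12 high, 34 mm long), where to grip across the blades. x lengthwise from rings to tips, z up; lies along world y (within 0.2 rad), rings left or right; 20 to 70 g.
- tray_d: The longest of four black open trays with grey floor, fixed to the desk: inside 215 by 80 mm, outside 223 by 88 mm; floor 3 mm, rim 13 mm above the desk; each long wall has a 70 mm gap at its middle for fingers. For the 195 mm scissors. Origin: centre of its underside, on the desk; x lengthwise, z up; lies along world y (within 0.1 rad).
- comb_mid (a point): Black flat comb lying among the trays and scissors, 180 by 30 mm, 5 mm thick; this point is its centre, half-way up; x lengthwise. Not to be moved.
- razor_mid (a point): Folded razor with a black handle, lying on the desk to the left, about 180 by 18 mm, 12 mm high; this point is the centre of the handle, half-way up; x lengthwise. Not to be moved.
There are look-alikes about, which are no part of the job. What is shaped like the tray_b but pink is not meant.

How it is judged:
At the end, for the whole second after the job is handed in: Each pair of scissors lies flat (tilt under 0.06 rad), still and released on the floor of its own tray: its middle within 12 mm lengthwise and 14 mm crosswise of the tray's middle and 4 to 13 mm above the desk, within 0.2 rad of the tray's length, either way round (x of scissors_a_mid in the frame of tray_a between -0.012 and 0.012 m and y of scissors_a_mid in the frame of tray_a between -0.014 and 0.014 m and z of scissors_a_mid in the frame of tray_a between 0.004 and 0.013 m and angle between the x axis of scissors_a_mid and the x axis of tray_a, either way round below 0.2 rad and angle between each of scissors_a_mid, scissors_b_mid, scissors_c_mid, scissors_d_mid's own z axis and vertical below 0.06 rad and linear speed of each of scissors_a, scissors_b, scissors_c, scissors_d below 0.02 m/s and x of scissors_b_mid in the frame of tray_b between -0.012 and 0.012 m and y of scissors_b_mid in the frame of tray_b between -0.014 and 0.014 m and z of scissors_b_mid in the frame of tray_b between 0.004 and 0.013 m and angle between the x axis of scissors_b_mid and the x axis of tray_b, either way round below 0.2 rad and x of scissors_c_mid in the frame of tray_c between -0.012 and 0.012 m and y of scissors_c_mid in the frame of tray_c between -0.014 and 0.014 m and z of scissors_c_mid in the frame of tray_c between 0.004 and 0.013 m and angle between the x axis of scissors_c_mid and the x axis of tray_c, either way round below 0.2 rad and x of scissors_d_mid in the frame of tray_d between -0.012 and 0.012 m and y of scissors_d_mid in the frame of tray_d between -0.014 and 0.014 m and z of scissors_d_mid in the frame of tray_d between 0.004 and 0.013 m and angle between the x axis of scissors_d_mid and the x axis of tray_d, either way round below 0.2 rad); the robot touches nothing.
It fails at once if the comb or the razor is moved by more than 20 mm (distance of any of comb_mid, razor_mid from where it was at the start of the episode above 0.02 m).
It fails at once if a pair of scissors is dropped: in the air, touched by nothing, with its middle more than 50 mm above the desk ((height (world z) of scissors_a_mid above 0.05 m and contact force between scissors_a and anything else below 0.001 N) or (height (world z) of scissors_b_mid above 0.05 m and contact force between scissors_b and anything else below 0.001 N) or (height (world z) of scissors_c_mid above 0.05 m and contact force between scissors_c and anything else below 0.001 N) or (height (world z) of scissors_d_mid above 0.05 m and contact force between scissors_d and anything else below 0.001 N)).
It also fails if it takes over 96 s, if anything falls off the work surface, if the arm or the gripper's body presses on something with over 40 N, if the wrist force passes 120 N, or if a joint passes its speed limit or range.

### The arm

A 7-joint arm with a two-finger parallel gripper is mounted at the origin on the work surface. World frame = base frame: x ahead of the robot, y to its left, z up, the work surface at z = 0. Lengths are in m, angles in rad, forces in N, time in s.
With the tool pointing down it reaches from about 0.425 to 0.925 m from the base axis. Payload 6.8 kg.
Tool frame: the origin (TCP) lies on the centre line of the jaws, within the pads' length; the fingertips stand 17 mm ahead of it and the grasp point (between the pads) lies 2 mm behind it (finger_overhang is the distance from the TCP to the fingertips, in m); z points along the fingers, y is the line along which they close (so a half turn about z gives the same grasp; the last joint's range is limited). The gripper opens to 85 mm and grips with 20 to 120 N. Pads are 22 mm wide; open, the fingers measure 114 mm over their backs; the gripper's body (76 mm by 85 mm) begins 54 mm behind the grasp point. The pads swing forward as they close: fully open they stand 13 mm farther back than shut.
Start: joints at [1.142, 0.477, 0.022, 1.555, -0.011, 1.109, -0.083], TCP at [0.213, -0.641, 0.227] pointing down, gripper open.
Joint ranges: [-2.96, 2.96], [-0.34, 2.1], [-1.41, 1.46], [0.24, 2.44], [-1.37, 4.51], [0.17, 1.92], [-2.96, 2.96]. Speed limits (rad/s): [2.39, 2.39, 3.14, 3.14, 3.14, 3.14, 3.14].

### API

Orientations are given as [roll, pitch, yaw] about the fixed x, y, z axes, in that order (R = Rz(yaw) Ry(pitch) Rx(roll)).
In Python, from cell import * gives the robot as it stands. Calls block until the motion is done:
- goto(position, orientation): joint-space move of the TCP to a pose.
- servo_line(position, velocity=0.15, frame=None, max_force=None): straight line of the TCP; frame=None keeps the orientation; velocity is the mean speed in m/s. With max_force (N) it stops when the force on the tool has changed by that much, and returns True; else False.
- set_joints(angles): joint-space move.
- command_gripper(opening, squeeze=None): opening from 0.0 (shut) to 1.0 (fully open); squeeze is the grip in N (None keeps the last); returns when the fingers have stopped.
- hold(seconds).
- solve_ik(position, orientation): joint angles nearest the present ones, or None.
- get_state(): the state.
- read_camera(name): name is "scene" or "top"; returns a dict with "pixels" (480x640x3 uint8, red, green, blue), "vfov" (degrees; the focal length in pixels is half the picture's height over the tangent of half this angle, whatever the lens; pixels are square), "cx", "cy" (the principal point, pixels), "k1" (the pictures are not rectified: a ray, as slopes to the right and down, at radius r is drawn at 1 + k1 r^2 times it, then the intrinsics apply), "rvec" (rotation vector, rad) and "tvec" (3), from world to camera coordinates, as OpenCV has them. Camera axes: x right, y down, z forward; pixel columns grow to the right and rows downward; lengths in m; the calibration is good to about 2 mm. A picture is of the moment at which its call begins. There is no depth.
A pose or a line that the arm cannot do raises Unreachable and nothing moves.
- sign_off(): hands the job in; it is judged then, once.
The state is a dict: "t": time; "joints": joint angles; "joint_vel": joint speeds; "joint_efforts": joint torques, N m; "ee_pos": TCP position; "orientation": TCP orientation; "ft_force": force on the tool from outside, world axes, zero at the start; "wrist_torque": the same for the moment, N m; "finger_gap": opening from 0.0 (shut) to 1.0 (fully open); "grip_force": force on a finger pad.
Only numpy, scipy, OpenCV 4.12 (cv2) and the standard library are available. Lean on these libraries where they do the work, as an engineer would, in place of code of your own. Each camera call takes 0.05 s, during which the arm holds its last target. There are 200 camera calls.

## Working session

There is one attempt and no reset: what is moved stays moved. The work goes in short steps, each a Python script; the robot and the scene stay as the last script left them, time stands still between calls to the robot, and variables do not carry over. Pictures are saved under pics/ and viewed, at most 14 in all, crops included, and the job is handed in when it is done.

```bash
mkdir -p pics; cat > h.py <<'E'
import numpy as np, cv2
from cell import *
def save(n):
    c=read_camera(n); return c
def cast(c,uv,z):
    f=240/np.tan(np.radians(c["vfov"])/2)
    R=cv2.Rodrigues(np.array(c["rvec"],float))[0]; t=np.array(c["tvec"],float)
    uv=np.atleast_2d(np.array(uv,float))
    d=(uv-[c["cx"],c["cy"]])/f
    u=d.copy()
    for _ in range(20): u=d/(1+c["k1"]*(u**2).sum(1,keepdims=True))
    r=np.c_[u,np.ones(len(u))]@R; o=-R.T@t
    return o+r*((z-o[2])/r[:,2])[:,None]
E
python3 - <<'E'
from h import *
import pickle
for n in("top","scene"):
    c=read_camera(n); cv2.imwrite(f"pics/{n}0.png",c["pixels"][...,::-1]); pickle.dump(c,open(n+"0.pkl","wb"))
    print(n,{k:v for k,v in c.items() if k!="pixels"}, cast(c,[[0,0],[639,0],[0,479],[639,479],[320,240]],0).round(3).tolist())
print(get_state())
E
```

```text
top {'vfov': 45.26456307525126, 'cx': 310.22942988071696, 'cy': 241.49242359448445, 'k1': 0.031432612089817236, 'rvec': array([ 2.16597021, -2.15107563,  0.1089095 ]), 'tvec': array([0.07856992, 0.48994815, 1.31673508])} [[1.091, 0.856, 0.0], [1.092, -0.718, 0.0], [-0.052, 0.78, 0.0], [-0.037, -0.656, 0.0], [0.496, 0.059, 0.0]]
scene {'vfov': 52.678288712436405, 'cx': 321.0835577789733, 'cy': 235.49613426900967, 'k1': -0.11607021797771633, 'rvec': array([ 1.72769193,  1.93606893, -0.6886775 ]), 'tvec': array([-0.02545323, -0.34399732,  1.43725887])} [[-0.804, -1.576, 0.0], [-1.171, 1.411, 0.0], [1.073, -0.438, 0.0], [0.942, 0.712, 0.0], [0.454, 0.074, 0.0]]
{'t': 0.1, 'joints': array([ 1.1418898 ,  0.47770424,  0.0223838 ,  1.55633376, -0.01148191,
        1.10929111, -0.0831383 ]), 'joint_vel': array([-7.29360895e-04, -1.42942274e-03, -7.63855862e-05, -2.59372068e-03,
        4.21234489e-04, -1.15381024e-03,  8.92872361e-04]), 'joint_efforts': array([ 4.55495450e-03, -5.97752988e+01,  1.61363773e+00, -2.81953132e+01,
        1.28007613e-02,  5.00617418e-03,  3.48394209e-06]), 'ee_pos': array([ 0.21264391, -0.64007609,  0.22644054]), 'orientation': array([-3.13999193e+00,  1.51103827e-04,  3.20760081e-01]), 'ft_force': array([0.32166968, 0.15240715, 0.70395383]), 'wrist_torque': array([-0.02138516, -0.01527649,  0.03266647]), 'grip_force': 0.0, 'finger_gap': 1.0005660529727058}
```

View pics/top0.png

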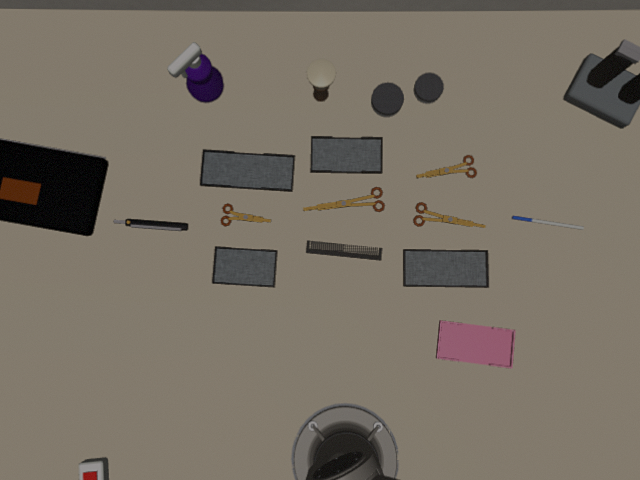

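View pics/scene0.png

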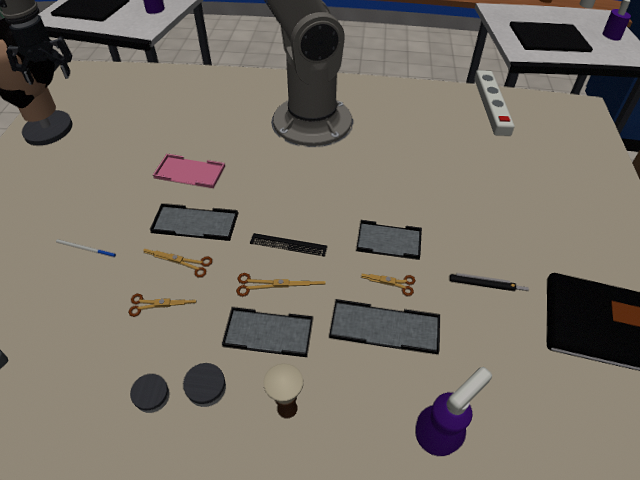

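The top view shows the long tray d at (248,171), b at (346,155), a at (245,267), c at (446,268) and the pink decoy at (475,344). The scissors are at (246,216), (345,203), (448,170) and (450,217), the comb at (344,250) and the razor at (155,225). I'll measure them in both views.

```bash
cat >> h.py <<'E'
def things(c):
    """list of (kind, centre xy, yaw, length, width) from one picture"""
    im=c["pixels"]; hsv=cv2.cvtColor(im,cv2.COLOR_RGB2HSV); H,S,V=cv2.split(hsv)
    out=[]
    gold=((H<28)&(S>110)&(V>50)).astype(np.uint8)
    dark=cv2.morphologyEx(((V<105)&(S<90)).astype(np.uint8),cv2.MORPH_CLOSE,np.ones((3,3)))
    for kind,m,z in(("sc",cv2.morphologyEx(gold,cv2.MORPH_CLOSE,np.ones((5,5))),.005),("tray",dark,.0065)):
        for k in cv2.findContours(m,cv2.RETR_EXTERNAL,cv2.CHAIN_APPROX_NONE)[0]:
            if len(k)<25: continue
            p=cast(c,k[:,0],z)[:,:2]
            (cx,cy),(w,h),a=cv2.minAreaRect((p*1000).astype(np.float32))
            if w<h: w,h,a=h,w,a+90
            if not(110<w<235 and 25<h<110 and 300<cx<950 and abs(cy)<500): continue
            a=np.radians(a)%np.pi
            out.append((kind,np.array([cx,cy])/1000,a,w,h,k[:,0],p))
    return out
E
python3 - <<'E'
from h import *
import pickle
for n in("top","scene"):
    c=pickle.load(open(n+"0.pkl","rb"))
    print(n)
    for o in sorted(things(c),key=lambda o:(o[0],o[3])): print(o[0],o[1].round(4),"yaw %.3f L %.0f W %.0f"%o[2:5],o[5].mean(0).round())
E
```

```text
top
sc [0.556  0.2373] yaw 1.577 L 117 W 51 [242. 217.]
sc [ 0.6552 -0.2457] yaw 1.957 L 142 W 54 [449. 170.]
sc [ 0.5362 -0.2427] yaw 1.217 L 167 W 56 [445. 219.]
sc [0.596 0.002] yaw 1.563 L 191 W 58 [348. 203.]
tray [0.8901 0.3551] yaw 0.694 L 131 W 98 [200.  78.]
tray [0.4318 0.2373] yaw 1.518 L 151 W 90 [244. 266.]
tray [ 0.7035 -0.0025] yaw 1.574 L 174 W 91 [346. 155.]
tray [0.472 0.003] yaw 1.477 L 181 W 31 [344. 250.]
tray [ 0.4313 -0.2363] yaw 1.577 L 201 W 89 [445. 268.]
tray [0.6642 0.2353] yaw 1.513 L 225 W 92 [247. 170.]
scene
sc [0.5645 0.238 ] yaw 1.651 L 116 W 53 [391. 281.]
sc [ 0.6745 -0.2428] yaw 1.699 L 143 W 55 [159. 303.]
sc [ 0.5619 -0.2489] yaw 1.552 L 169 W 58 [180. 260.]
sc [0.5902 0.0019] yaw 1.690 L 192 W 58 [277. 283.]
tray [0.4362 0.236 ] yaw 1.512 L 149 W 99 [389. 240.]
tray [ 0.7083 -0.0049] yaw 1.562 L 176 W 95 [268. 332.]
tray [0.4796 0.0018] yaw 1.469 L 182 W 34 [289. 244.]
tray [ 0.4348 -0.2382] yaw 1.563 L 204 W 99 [194. 222.]
tray [0.6688 0.2339] yaw 1.514 L 224 W 96 [386. 327.]
```

```bash
cat >> h.py <<'E'
def scissors(c):
    """sorted by length: (middle xy, direction rings->tips, L, W)"""
    im=c["pixels"]; H,S,V=cv2.split(cv2.cvtColor(im,cv2.COLOR_RGB2HSV)); out=[]
    for o in things(c):
        if o[0]!="sc": continue
        p=o[6]; q=p.mean(0)
        u=np.array([np.cos(o[2]),np.sin(o[2])])
        for _ in range(6):   # axis: tip through the middle of the two ring extremes
            s=(p-q)@u; v=np.array([-u[1],u[0]])
            lo,hi=s.min(),s.max()
            wl=np.ptp(((p-q)@v)[s<lo+.02]); wh=np.ptp(((p-q)@v)[s>hi-.02])
            if wl<wh: u=-u; continue
            y=(p-q)@v
            r=p[s<lo+.035]; yr=(r-q)@v
            ym=(yr.max()+yr.min())/2; sm=lo+.012
            tip=p[s>hi-.004].mean(0)
            ring=q+sm*u+ym*v
            u=(tip-ring)/np.linalg.norm(tip-ring)
        s=(p-ring)@u; v=np.array([-u[1],u[0]]); y=(p-ring)@v
        out.append((ring+u*(s.min()+s.max())/2,np.arctan2(u[1],u[0]),np.ptp(s)*1000,np.ptp(y)*1000))
    return sorted(out,key=lambda o:o[2])
E
python3 - <<'E'
from h import *
import pickle
T=pickle.load(open("top0.pkl","rb"))
for n in("top","scene"):
    c=pickle.load(open(n+"0.pkl","rb"))
    for o in scissors(c): print(n,o[0].round(4),"yaw %.3f L %.0f W %.0f"%o[1:])
im=T["pixels"][120:300,190:510,::-1].copy()
f=240/np.tan(np.radians(T["vfov"])/2)
K=np.array([[f,0,T["cx"]],[0,f,T["cy"]],[0,0,1]])
im=cv2.resize(im,None,fx=2.5,fy=2.5,interpolation=cv2.INTER_CUBIC)
for o in scissors(T):
    u=np.array([np.cos(o[1]),np.sin(o[1])])
    P=np.array([[*(o[0]+u*a),.005] for a in(-o[2]/2000,0,o[2]/2000)])
    uv=cv2.projectPoints(P,T["rvec"],T["tvec"],K,np.array([T["k1"],0,0,0.]))[0][:,0]
    for x in (uv-[190,120]+.5)*2.5: cv2.circle(im,tuple(int(i) for i in x),3,(255,0,0),-1)
cv2.imwrite("pics/chk.png",im)
for o in ((.556,.2373),(.72,0),(.43,-.23)):
  for yaw in (0,np.pi/2): print(o,yaw,solve_ik([*o,.02],[np.pi,0,yaw]))
E
```

```text
top [0.5497 0.2363] yaw -1.699 L 117 W 52
top [ 0.6651 -0.2402] yaw 1.765 L 142 W 55
top [ 0.547  -0.2474] yaw -1.761 L 167 W 56
top [0.5835 0.0035] yaw 1.714 L 191 W 59
scene [0.555  0.2359] yaw -1.705 L 117 W 55
scene [ 0.6701 -0.2428] yaw 1.772 L 142 W 56
scene [ 0.5501 -0.2499] yaw -1.759 L 170 W 58
scene [0.5882 0.0015] yaw 1.715 L 192 W 58
(0.556, 0.2373) 0 [-0.17396987  0.6649666  -0.44697118  1.84592772  0.41448769  0.72382412
 -2.42390897]
(0.556, 0.2373) 1.5707963267948966 [ 0.06811678  0.77134382 -0.79820164  1.82917728  0.72027434  0.8584403
 -1.08685752]
(0.72, 0) 0 [ 0.02090055  0.77171427 -0.16341533  1.55814915  0.15515277  0.82445803
 -1.77332516]
(0.72, 0) 1.5707963267948966 [ 0.26191364  0.83267223 -0.54311092  1.53796319  0.50391068  0.91365292
 -0.44881952]
(0.43, -0.23) 0 [ 0.44176712  0.49254381 -0.0957504   2.14124249  0.09248332  0.51154292
 -1.29415527]
(0.43, -0.23) 1.5707963267948966 [ 0.66274455  0.51601465 -0.36517902  2.1262984   0.34138133  0.55427181
  0.04832204]
```

View pics/chk.png

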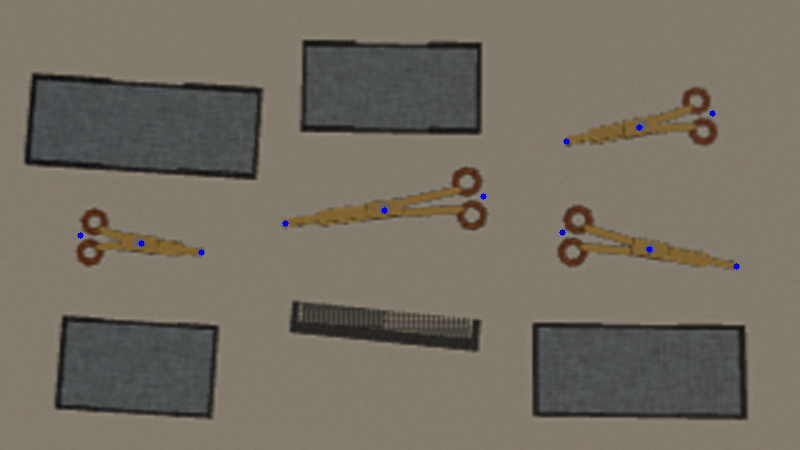

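The dots sit on the tips, the ring ends and the pivot blocks. Lengths and tray sizes match the given ones, and the two views agree to about 5 mm, so I use their mean. First I move scissors c.

```bash
cat >> h.py <<'E'
import pickle
def plan():
    V=[pickle.load(open(n+"0.pkl","rb")) for n in("top","scene")]
    S=[scissors(c) for c in V]; T=[sorted([o for o in things(c) if o[0]=="tray" and 85<o[4]<102 and o[3]>140],key=lambda o:o[3]) for c in V]
    P={}
    for i,k in enumerate("abcd"):
        P[k]=((S[0][i][0]+S[1][i][0])/2,((S[0][i][1]+S[1][i][1])/2)%np.pi,(T[0][i][1]+T[1][i][1])/2,(T[0][i][2]+T[1][i][2])/2)
    return P
def down(yaw): return [np.pi,0,yaw]
def pick(s,yaw):
    command_gripper(.75)
    goto([*s,.11],down(yaw)); servo_line([*s,.020],.2,max_force=15)
    command_gripper(0,60)
    st=get_state(); print("grip",st["t"],st["ee_pos"].round(4),round(float(st["finger_gap"]),3),st["grip_force"])
    servo_line([*s,.11],.15)
def place(t,yaw):
    goto([*t,.11],down(yaw)); st=get_state(); print("carry",st["ee_pos"].round(4),round(float(st["finger_gap"]),3),st["grip_force"])
    servo_line([*t,.04],.15); print("contact",servo_line([*t,.0225],.04,max_force=8),get_state()["ee_pos"].round(4))
    hold(.2); command_gripper(.5); servo_line([*t,.11],.2); print("t",get_state()["t"])
E
python3 - <<'E'
from h import *
P=plan()
for k in P: print(k,[np.round(x,4) for x in P[k]])
s,a,t,b=P["c"]
pick(s,a)
c=read_camera("scene"); cv2.imwrite("pics/c1.png",c["pixels"][150:390,80:400,::-1].repeat(2,0).repeat(2,1))
E
```

```text
a [array([0.5523, 0.2361]), np.float64(1.4397), array([0.434 , 0.2367]), np.float64(1.5148)]
b [array([ 0.6676, -0.2415]), np.float64(1.7687), array([ 0.7059, -0.0037]), np.float64(1.5682)]
c [array([ 0.5485, -0.2487]), np.float64(1.3816), array([ 0.433 , -0.2372]), np.float64(1.5703)]
d [array([0.5858, 0.0025]), np.float64(1.7148), array([0.6665, 0.2346]), np.float64(1.5133)]
grip 3.5917 [ 0.5486 -0.2487  0.0201] -0.0 0.0
```

View pics/c1.png

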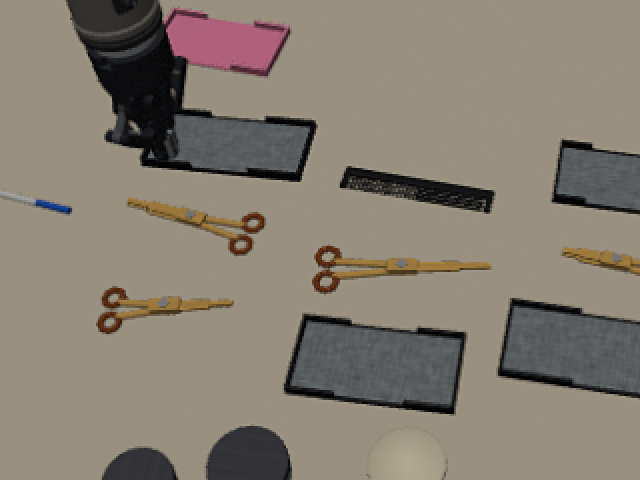

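The gripper shut on nothing: the scissors at crop (190,215) still lie on the desk. I'll check the height and position of the fingertips against the cameras.

```bash
python3 - <<'E'
from h import *
st=get_state(); print(st["ee_pos"],st["orientation"],st["ft_force"],st["finger_gap"])
c=read_camera("scene"); t=read_camera("top")
print([ (o[0].round(4),round(o[1],3),round(o[2])) for o in scissors(c)],plan()["c"][0])
f=lambda c:240/np.tan(np.radians(c["vfov"])/2)
for n,c in(("s",c),("t",t)):
    K=np.array([[f(c),0,c["cx"]],[0,f(c),c["cy"]],[0,0,1]])
    p=st["ee_pos"]
    uv=cv2.projectPoints(np.array([p,p-[0,0,.017],[p[0],p[1],.006]]),c["rvec"],c["tvec"],K,np.array([c["k1"],0,0,0.]))[0][:,0]
    print(n,uv.round(1))
    x0,y0=(uv[1]-[70,60]).astype(int)
    im=c["pixels"][y0:y0+120,x0:x0+140,::-1].copy(); im=im.repeat(5,0).repeat(5,1)
    for q,col in zip(uv,((0,0,255),(0,255,0),(255,0,0))): cv2.circle(im,tuple(int(i) for i in (q-[x0,y0])*5),4,col,-1)
    cv2.imwrite(f"pics/d_{n}.png",im)
E
```

```text
[ 0.54765506 -0.24843287  0.10883729] [-3.13959743e+00 -2.83050377e-04  1.38164889e+00] [0.04953254 0.8130348  0.0858338 ] 0.002555598352109365
[(array([0.555 , 0.2359]), np.float64(-1.705), 117), (array([ 0.6701, -0.2428]), np.float64(1.772), 142), (array([ 0.5501, -0.2499]), np.float64(-1.759), 170), (array([0.5882, 0.0015]), np.float64(1.715), 192)] [ 0.54854977 -0.24865608]
s [[165.4 228.5]
 [167.3 233.5]
 [176.2 257.3]]
t [[460.5 211.9]
 [458.6 213.2]
 [449.7 219. ]]
```

View pics/d_s.png

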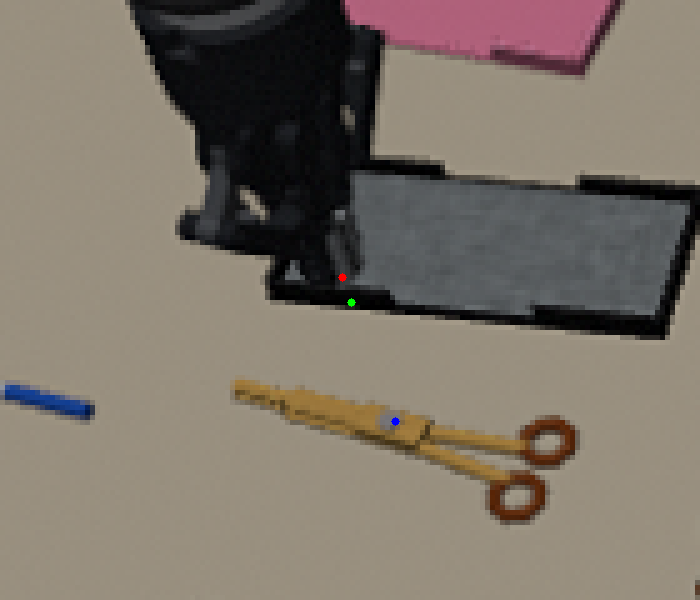

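View pics/d_t.png

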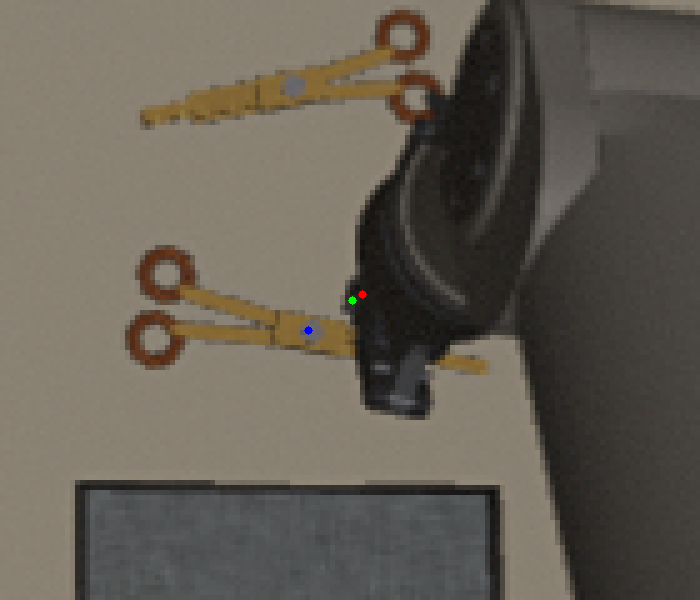

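The position is right, but the closed tips never touched the scissors, so they were too high. I'll probe the free desk with the fingers closed to get the real fingertip height.

```bash
python3 - <<'E'
from h import *
q=[.53,-.125]
goto([*q,.06],down(np.pi/2))
print(get_state()["finger_gap"],servo_line([*q,.025],.1,max_force=6))
print(servo_line([*q,.003],.02,max_force=6))
st=get_state(); print(st["ee_pos"],st["ft_force"],st["finger_gap"],st["t"])
c=read_camera("scene"); im=c["pixels"][200:300,150:290,::-1].repeat(5,0).repeat(5,1); cv2.imwrite("pics/e.png",im)
servo_line([*q,.06],.15)
E
```

```text
0.003382672850403951 False
False
[ 0.53010794 -0.12504184  0.00312193] [ 0.42414979 -0.51462124  0.62797939] -0.000314146362734098 6.8417
```

View pics/e.png

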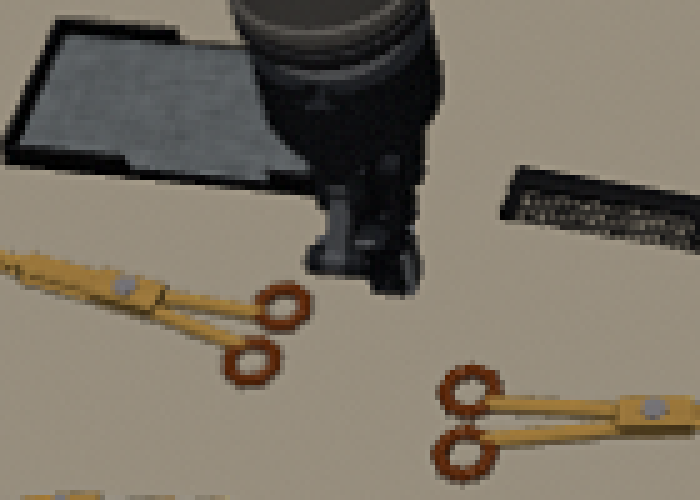

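No contact yet at TCP z = 0.003, so the tips stand higher than stated. I'll keep probing downwards until they touch.

```bash
python3 - <<'E'
from h import *
q=[.53,-.125]
servo_line([*q,.006],.15,max_force=6)
print(servo_line([*q,-.025],.025,max_force=6))
st=get_state(); print(st["ee_pos"],st["ft_force"],st["finger_gap"],st["t"],st["orientation"])
c=read_camera("scene"); t=read_camera("top")
f=lambda c:240/np.tan(np.radians(c["vfov"])/2)
for n,c in(("s",c),("t",t)):
    K=np.array([[f(c),0,c["cx"]],[0,f(c),c["cy"]],[0,0,1]])
    print(n,cv2.projectPoints(np.array([[*st["ee_pos"][:2],0]]),c["rvec"],c["tvec"],K,np.array([c["k1"],0,0,0.]))[0][:,0])
    if n=="s": 
        im=c["pixels"][200:300,150:290,::-1].repeat(5,0).repeat(5,1); cv2.imwrite("pics/f.png",im)
servo_line([*q,.06],.15)
E
```

```text
True
[ 0.53023911 -0.12513908 -0.00388898] [-1.84911392  0.20684829  8.79698543] -0.00048358471935261297 8.5417 [3.14128420e+00 5.53843322e-04 1.57066554e+00]
s [[230.27719808 257.97037369]]
t [[397.26906686 226.33036908]]
```

View pics/f.png

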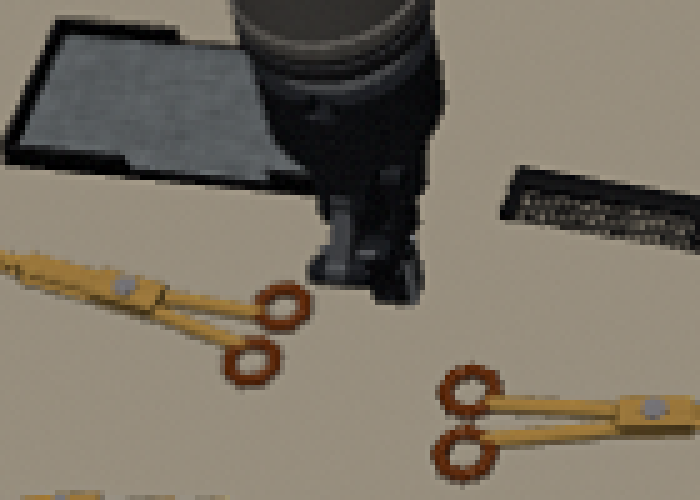

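Contact is at TCP z ≈ -0.0035, so the tips sit about 3 mm behind the TCP rather than 17 mm ahead, and x and y agree with the cameras. I'll grip at z = -0.002 and place 3–4 mm higher.

```bash
sed -i 's/\.020\],\.2,max_force=15/-.002],.2,max_force=15/; s/\[\*t,\.04\],\.15/[*t,.02],.15/; s/\.0225\],\.04/.0015],.04/; s/\.11\]/.09]/g' h.py
python3 - <<'E'
from h import *
s,a,t,b=plan()["c"]
pick(s,a)
st=get_state(); print(st["finger_gap"],st["grip_force"])
if st["finger_gap"]>.08 and st["grip_force"]>5: place(t,b)
c=read_camera("scene"); cv2.imwrite("pics/g.png",c["pixels"][150:390,80:400,::-1].repeat(2,0).repeat(2,1))
E
```

```text
grip 11.525 [ 0.5493 -0.249  -0.0008] 0.166 59.36156988143921
0.16167679018979897 58.68340015411377
carry [ 0.4319 -0.2372  0.0893] 0.166 58.68841230869293
contact True [ 0.4331 -0.2374  0.0022]
t 15.0833
```

View pics/g.png

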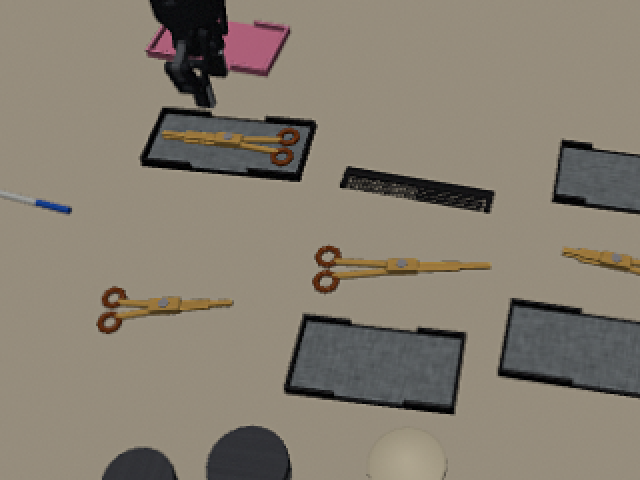

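Scissors c lie centred in their tray at crop (228,140). Now the other three.

```bash
python3 - <<'E'
from h import *
P=plan()
for k in "bda":
    s,a,t,b=P[k]; print(k); pick(s,a)
    st=get_state()
    if not(st["finger_gap"]>.08 and st["grip_force"]>5): print("missed",st["finger_gap"]); break
    place(t,b)
goto([.5,-.0,.35],down(np.pi/2)) if False else set_joints([1.142,.477,.022,1.555,-.011,1.109,-.083])
P2={n:read_camera(n) for n in("top","scene")}
for n,c in P2.items():
    cv2.imwrite(f"pics/end_{n}.png",c["pixels"][...,::-1]); 
    T0=sorted([o for o in things(pickle.load(open(n+"0.pkl","rb"))) if o[0]=="tray" and 85<o[4]<102 and o[3]>140],key=lambda o:o[3])
    for o,T in zip(scissors(c),T0):
        d=o[0]-T[1]; u=np.array([np.cos(T[2]),np.sin(T[2])])
        print(n,"along %.1f across %.1f mm dyaw %.3f L %.0f"%(1e3*d@u,1e3*d@[-u[1],u[0]],(o[1]-T[2]+1.57)%np.pi-1.57,o[2]))
    for o in things(c):
        if o[0]=="tray" and o[4]<40: print("comb",o[1])
print(get_state()["t"])
E
```

```text
b
grip 17.5167 [ 6.685e-01 -2.417e-01 -6.000e-04] 0.164 60.06642937660217
carry [ 0.7057 -0.0065  0.0892] 0.163 59.30398464202881
contact True [ 0.7059 -0.0037  0.0024]
t 21.5
d
grip 23.5 [ 0.5867  0.0025 -0.0008] 0.164 59.28910804912448
carry [0.6664 0.2319 0.089 ] 0.161 58.6156097589992
contact True [0.6665 0.2346 0.0023]
t 27.4917
a
grip 29.475 [ 0.5531  0.2363 -0.0008] 0.163 59.34537470340729
carry [0.4332 0.2363 0.0893] 0.164 58.703150153160095
contact True [0.4341 0.2366 0.0022]
t 33.0417
top along 0.5 across 0.6 mm dyaw 0.002 L 118
top along -1.2 across 1.0 mm dyaw 0.001 L 142
top along -1.3 across 1.4 mm dyaw -0.018 L 168
top along 1.1 across 0.3 mm dyaw 0.008 L 193
comb [0.47200122 0.00304508]
scene along -0.8 across 3.4 mm dyaw 0.016 L 119
scene along -1.1 across 3.1 mm dyaw 0.014 L 143
scene along -1.8 across 4.3 mm dyaw -0.012 L 171
scene along 1.0 across 2.8 mm dyaw 0.007 L 192
comb [0.47960608 0.00180403]
36.3417
```

View pics/end_top.png

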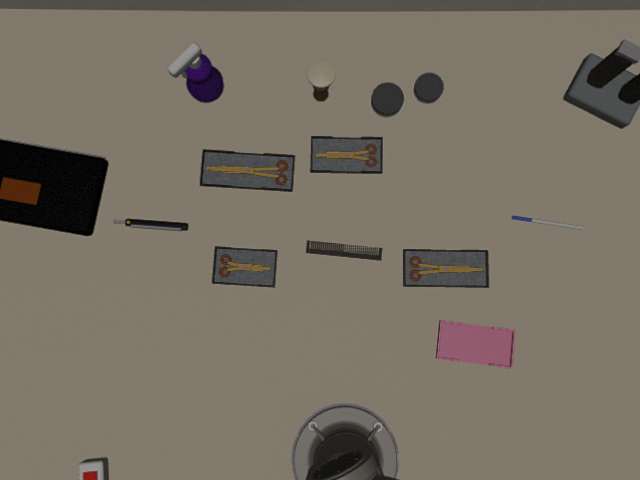

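View pics/end_scene.png

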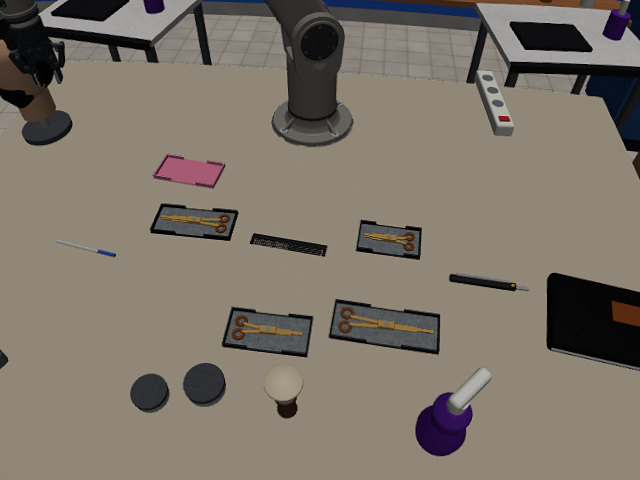

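Both views show all four pairs flat in their own trays, within 2 mm lengthwise, 5 mm crosswise and 0.02 rad. The comb and razor have not moved, and the arm is clear.

```bash
python3 -c "
from cell import *
print(sign_off())"
```

```text
the job is handed in; nothing more can be done
None
```

All four pairs of scissors lie centred in their own trays, the comb and razor are where they were, and the job was handed in at about 36 s; the first grasp closed on nothing because the fingertips sit about 20 mm higher than stated, so I corrected the grip height after probing the desk.

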